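# Hold the magnifier over the ring in the ball vise

## Task

Take the hand magnifier by its handle, carry it over the tools on the bench and hold it over the stone of the ring in the ball vise, so that the stone can be inspected: lens centred on the stone, square to the stone's face (the vise is set at a slant, so slant the lens the same way), its frame about 20 mm above the top of the stone. Touch neither the ring, the vise nor the plier rack, and leave the other things on the bench where they are. Finish while still holding the magnifier there, steady and touching nothing but your grip: do not put it down.

Things in the scene. Friction and masses are not known exactly. Their poses are not given: they have to be found in the camera images.
- magnifier: Loose hand magnifier, about 120 g, flat on the bench: round lens in a steel frame 74 across, 12 thick; flat black handle 20 wide, 12 thick. Origin: lens centre, mid-thickness (6 above the bench at the start). z: lens axis, up at the start; either face may look at the stone. The handle lies along -x, 50 to 150 from the origin, after a thin neck. Balances some 40 to 60 from the origin.
- vise: Fixed ball vise: rubber pad 136 across, 26 high; steel ball 110 across, centre 55 above the bench; on it a turntable 92 across and jaws 70 x 79 that end 24 below the stone's top, with a ring clamped upright between them. Origin: centre of the pad's underside. Ball and all on it are locked at a slant of 7 to 18 degrees, in any compass direction, new each time.
- stone (a point): Top centre of the ring's round green stone (17 across, bezel 19), 82 from the ball's centre, so about 0.13 m above the bench and off the vise's centre towards the slant. z: out of the stone, square to its face, along the slant; the lens axis should lie along it.
- rack: Fixed plier rack standing between the magnifier and the vise: wooden foot 250 x 84, five pliers hung in a row along its x axis, their noses reaching 190 above the bench. Origin: centre of the foot's underside. Do not touch.
- tweezers: Pair of steel tweezers lying flat, 155 long, 16 wide, 9 high, long axis x; origin under the middle. Lies just beyond the lens. Leave alone.
- graver: Engraver's graver: short wooden mushroom handle and steel blade, 110 long, 20 wide, 18 high, long axis x; origin on the bench under the middle. Lies beside the vise. Leave alone.
- bench_block: Square steel bench block 100 x 100 x 19 high; origin centre of underside. Leave alone.
- dapping_block: Steel dapping cube, 55 on a side; origin centre of underside. Leave alone.
- hammer: Hammer lying flat, 240 long, handle along its -x, head 88 across; origin at the middle of its underside. Leave alone.
- box_large: Open dark ring box with white insert, 85 x 100 x 38 high; origin centre of underside. Leave alone.
- box_small: Open grey ring box with white insert, 62 x 62 x 34 high; origin centre of underside. Leave alone.
Not all that is in view belongs to the job. Leave any yellow look-alike of the vise alone.

How it is judged (in metres and radians):
On the way:
1. The magnifier is picked up by its handle: held in the fingers, 60 mm or more above the bench (height (world z) of magnifier above 0.066 m and contact force between magnifier and the fingers above 1 N and x of the grasp point in the frame of magnifier below -0.045 m), for 0.1 s.
At the end, for the whole second after the job is handed in: Magnifier held still (under 20 mm/s) in the fingers by its handle, touching neither vise nor rack; lens centre within 7 mm of the stone's axis in its x and y, frame 11 to 31 mm above the stone, lens axis within 0.12 rad of the stone's; bystanders within 15 mm of their starts (x of magnifier in the frame of stone between -0.007 and 0.007 m and y of magnifier in the frame of stone between -0.007 and 0.007 m and z of magnifier in the frame of stone between 0.017 and 0.037 m and angle between the z axis of magnifier and the z axis of stone, either way round below 0.12 rad and contact force between magnifier and the fingers above 1 N and x of the grasp point in the frame of magnifier between -0.155 and -0.045 m and contact force between magnifier and vise below 0.1 N and contact force between magnifier and rack below 0.1 N and linear speed of magnifier below 0.02 m/s and angular speed of magnifier below 0.15 rad/s and distance of each of tweezers, graver, bench_block, dapping_block, hammer, box_large, box_small from where it was at the start of the episode below 0.015 m); the arm keeps its last pose, push and grip.
It fails at once if The vise or the ring in it is touched (more than 1 N) by anything (contact force between vise and anything else above 1 N).
It fails at once if The plier rack is touched (more than 1 N) by anything (contact force between rack and anything else above 1 N).
It fails at once if A thing on the bench other than the magnifier is moved by more than 15 mm (distance of any of tweezers, graver, bench_block, dapping_block, hammer, box_large, box_small from where it was at the start of the episode above 0.015 m).
It also fails if it takes over 48 s, if anything falls off the work surface, if the arm or the gripper's body presses on something with over 40 N, if the wrist force passes 120 N, or if a joint passes its speed limit or range.

## Robot

A 7-joint arm with a two-finger parallel gripper is mounted at the origin on the work surface. World frame = base frame: x ahead of the robot, y to its left, z up, the work surface at z = 0. Lengths are in m, angles in degrees, forces in N, time in s.
With the tool pointing down it reaches from about 0.425 to 1.025 m from the base axis. Payload 9.4 kg.
Tool frame: the origin (TCP) lies midway between the tips of the shut fingers; the grasp point (between the pads) lies 19 mm behind it; z points along the fingers, y is the line along which they close (so a half turn about z gives the same grasp; the last joint's range is limited). The gripper opens to 85 mm and grips with 20 to 120 N. Pads are 22 mm wide; open, the fingers measure 114 mm over their backs; the gripper's body (76 mm by 85 mm) begins 54 mm behind the grasp point. The pads swing forward as they close: fully open they stand 13 mm farther back than shut.
Start: joints at [-76.874, 34.337, -0.143, 91.639, 0.103, 54.024, -4.572], TCP at [0.218, 0.691, 0.192] pointing down, gripper open.
Joint ranges: [-147.43, 147.43], [-19.82, 112.94], [-74.19, 73.91], [6.32, 146.72], [-59.91, 239.91], [6.04, 106.73], [-150.56, 150.56]. Speed limits (degrees/s): [127.2, 127.2, 172.46, 172.46, 180, 180, 180].

## Interface

Orientations are given as [roll, pitch, yaw] about the fixed x, y, z axes, in that order (R = Rz(yaw) Ry(pitch) Rx(roll)).
In Python, from plant import manip gives the robot as it stands. The module is installed in compiled form; this text tells all that it offers. Calls block until the motion is done:
- manip.move_ptp(position, orientation): joint-space move of the TCP to a pose.
- manip.move_l(position, velocity=0.15, orientation=None, force_limit=None): straight line of the TCP; orientation=None keeps the orientation; velocity is the mean speed in m/s. With force_limit (N) it stops when the force on the tool has changed by that much, and returns True; else False.
- manip.move_j(angles): joint-space move.
- manip.set_gripper(opening): finger opening in m; the grip force is fixed at half the most; returns when the fingers have stopped.
- manip.hold(seconds).
- manip.solve_ik(position, orientation): joint angles nearest the present ones, or None.
- manip.get_state(): the state.
- manip.capture(name): name is "scene" or "top" or "wrist"; returns the picture (384x512x3 uint8, red, green, blue); there is no depth.
- manip.get_calibration(name): a dict with "K" (3x3 intrinsics, pixels), "R" (3x3) and "t" (3): a world point X has camera coordinates R X + t; the wrist camera has in their place "T_tool_cam" (4x4, takes a point from camera to tool coordinates, whose origin is the TCP and whose axes are the flange's). Camera axes: x right, y down, z forward; pixel columns grow to the right and rows downward; lengths in m; the calibration is good to about 2 mm. A picture is of the moment at which its call begins: read the wrist's pose just before it. get_calibration takes no time and is no camera call.
A pose or a line that the arm cannot do raises manip.Unreachable and nothing moves.
- manip.job_done(): hands the job in; it is judged then, once.
The state is a dict: "clock": time; "joint_positions": joint angles; "qvel": joint speeds; "effort": joint torques, N m; "ee_pos": TCP position; "tcp_rot": TCP orientation; "wrist_force": force on the tool from outside, world axes, zero at the start; "wrist_torque": the same for the moment, N m; "opening": finger opening in m; "gripper_force": force on a finger pad.
Only numpy, scipy, OpenCV 4.12 (cv2) and the standard library are available. Lean on these libraries where they do the work, as an engineer would, in place of code of your own. Each camera call takes 0.05 s, during which the arm holds its last target. There are 200 camera calls.

## Working session

There is one attempt and no reset: what is moved stays moved. The work goes in short steps, each a Python script; the robot and the scene stay as the last script left them, time stands still between calls to the robot, and variables do not carry over. Pictures are saved under pics/ and viewed, at most 10 in all, crops included, and the job is handed in when it is done.

```bash
mkdir -p pics && python3 - <<'E'
from plant import manip
import cv2, numpy as np
np.set_printoptions(precision=4,suppress=True)
for n in ("scene","top","wrist"):
    im=manip.capture(n); cv2.imwrite(f"pics/{n}0.png",im[:,:,::-1])
    c=manip.get_calibration(n); print(n,{k:np.array(v).tolist() for k,v in c.items()})
s=manip.get_state(); print(s)
a=cv2.imread("pics/scene0.png"); b=cv2.imread("pics/top0.png")
E
```

```text
scene {'K': [[494.41571032862, 0.0, 259.16179967623157], [0.0, 494.41571032862, 186.61158047908455], [0.0, 0.0, 1.0]], 'R': [[-0.05813728617647178, 0.9983004647690544, 0.004029639924962065], [0.8755159561809397, 0.05292543347790077, -0.4802819057217861], [-0.47967892014201474, -0.024394272546360746, -0.8771049270402739]], 't': [0.04614504758938416, -0.45337305845752357, 1.8190895930074586]}
top {'K': [[355.16460825646044, 0.0, 261.42145388448176], [0.0, 355.16460825646044, 196.4540785672908], [0.0, 0.0, 1.0]], 'R': [[-0.02405015167707504, -0.9996227467008233, 0.01326478354936523], [-0.9947114089334459, 0.02260246824372027, -0.10019152342853549], [0.09985390899683817, -0.015604252868799805, -0.9948797435622346]], 't': [0.004746944964032625, 0.5493677352219738, 1.4251510701919572]}
wrist {'K': [[265.4413300484066, 0.0, 249.16765367661202], [0.0, 265.4413300484066, 190.21248609818676], [0.0, 0.0, 1.0]], 'T_tool_cam': [[0.0014615958532884737, -0.9516526798846912, -0.3071726560191253, 0.07830094977155247], [0.999998930685137, 0.0013759912626708228, 0.0004952541015054633, -0.0007152837612428575], [-4.864300210795312e-05, -0.30717305141618023, 0.9516536734114615, -0.18109002397512475], [0.0, 0.0, 0.0, 1.0]]}
{'clock': 0.15, 'joint_positions': array([-76.8719,  34.3742,  -0.1451,  91.6687,   0.1033,  54.0248,
        -4.5715]), 'qvel': array([ 0.0076, -0.0669, -0.0349, -0.0702,  0.1032, -0.0794, -0.0934]), 'effort': array([  0.0042, -77.6997,   1.5673, -25.8235,   0.0125,   0.0068,
        -0.    ]), 'ee_pos': array([0.2182, 0.691 , 0.1914]), 'tcp_rot': array([-179.9328,    0.007 ,  162.4809]), 'wrist_force': array([ 0.7588, -0.055 , -0.4064]), 'wrist_torque': array([ 0.0883,  0.0148, -0.0224]), 'gripper_force': 0.0, 'opening': 0.08519986731083808}
```

View pics/top0.png

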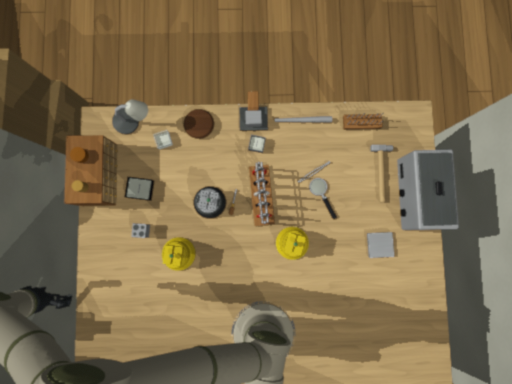

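View pics/scene0.png

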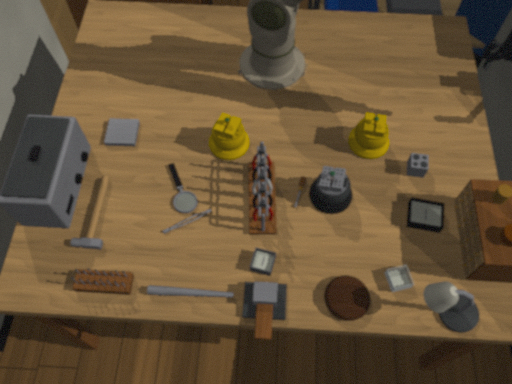

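The top view shows the magnifier lens at about (319,187) with its handle end at (334,216). The rack is at (262,195), the vise at (210,202), and yellow look-alikes at (179,254) and (293,243). In the scene view the lens is at (184,202), the handle end at (171,166) and the vise jaws at (333,180).

```bash
cat > h.py <<'E'
from plant import manip
import cv2, numpy as np
from scipy.spatial.transform import Rotation as Ro
np.set_printoptions(precision=4,suppress=True)
def cam(n,s=None):
    c=manip.get_calibration(n); K=np.array(c["K"])
    if n!="wrist": return K,np.array(c["R"]),np.array(c["t"])
    s=s or manip.get_state(); T=np.eye(4)
    T[:3,:3]=Ro.from_euler("xyz",s["tcp_rot"],degrees=True).as_matrix(); T[:3,3]=s["ee_pos"]
    M=np.linalg.inv(T@np.array(c["T_tool_cam"])); return K,M[:3,:3],M[:3,3]
def ray(C,px):
    K,R,t=C; d=R.T@np.linalg.solve(K,[px[0],px[1],1.]); return -R.T@t,d/np.linalg.norm(d)
def atz(C,px,z):
    o,d=ray(C,px); return o+d*(z-o[2])/d[2]
def proj(C,X):
    K,R,t=C; p=K@(R@np.asarray(X)+t); return p[:2]/p[2]
def tri(L):
    A=0;b=0
    for C,px in L:
        o,d=ray(C,px); P=np.eye(3)-np.outer(d,d); A=A+P; b=b+P@o
    return np.linalg.solve(A,b)
def snap(name,f):
    s=manip.get_state(); im=manip.capture(name)[:,:,::-1].copy(); cv2.imwrite(f"pics/{f}.png",im); return im,cam(name,s),s
E
python3 - <<'E'
from h import *
T=cam("top");S=cam("scene")
for n,a,b,z in [("lens",(319,187),(184,202),.006),("hend",(334,216),(171,166),.006),("vise",(210,202),(331,195),.03),("jaw",(210,199),(333,178),.12),("rack",(262,195),(262,193),.1),("yel",(293,243),(229,138),.05),("yel2",(179,254),(371,136),.05),("tw",(316,170),(186,221),.005),("graver",(234,204),(300,192),.01)]:
    print(n,atz(T,a,z),atz(S,b,z))
E
```

```text
lens [ 0.5857 -0.2495  0.006 ] [ 0.5906 -0.2458  0.006 ]
hend [ 0.4634 -0.3069  0.006 ] [ 0.4634 -0.3049  0.006 ]
vise [0.5312 0.2017 0.03  ] [0.5513 0.2075 0.03  ]
jaw [0.5347 0.1899 0.12  ] [0.5427 0.2016 0.12  ]
rack [ 0.5477 -0.0094  0.1   ] [ 0.5943 -0.0037  0.1   ]
yel [ 0.3581 -0.1289  0.05  ] [ 0.3731 -0.1224  0.05  ]
yel2 [0.3261 0.3233 0.05  ] [0.3372 0.3369 0.05  ]
tw [ 0.6579 -0.24    0.005 ] [ 0.6543 -0.2315  0.005 ]
graver [0.5224 0.1055 0.01  ] [0.5358 0.1132 0.01  ]
```

```bash
python3 - <<'E'
from h import *
manip.move_l([0.3,0.6,0.36],0.4)
ims=[]
for i,y in enumerate((110,195,30)):
    manip.move_ptp([0.54,0.195,0.25],[180,0,y]); manip.hold(0.3)
    im,C,s=snap("wrist",f"v{i}")
    np.savez(f"v{i}.npz",K=C[0],R=C[1],t=C[2]); ims.append(im)
    hsv=cv2.cvtColor(im,cv2.COLOR_BGR2HSV); m=cv2.inRange(hsv,(40,80,40),(85,255,255))
    n,l,st,ce=cv2.connectedComponentsWithStats(m)
    print(s["clock"],s["joint_positions"],s["ee_pos"],[(st[k].tolist(),ce[k]) for k in range(1,n) if st[k][4]>15])
cv2.imwrite("pics/vm.png",np.vstack([np.hstack([c[0:300,56:456] for c in ims[:2]]),np.hstack([ims[2][0:300,56:456],np.zeros((300,400,3),np.uint8)])]))
E
```

```text
2.875 [-40.9675  21.1193  21.2467 108.9766  -9.5972  51.6115   5.0114] [0.5399 0.1955 0.25  ] [([237, 166, 13, 12, 129], array([243.0465, 171.4806]))]
4.4083 [-25.2166  20.3169  -0.4308 108.0291   0.1948  51.659   79.2494] [0.5399 0.1951 0.25  ] [([439, 0, 18, 16, 219], array([447.1142,   6.7626])), ([247, 163, 13, 13, 135], array([252.8444, 169.0593]))]
6.8917 [-54.0598  24.1826  40.9325 109.7191 -19.5863  53.1949 -63.6737] [0.54   0.1949 0.25  ] [([238, 175, 13, 12, 121], array([243.8595, 180.2479])), ([66, 256, 12, 10, 97], array([ 71.6701, 260.6392]))]
```

View pics/vm.png

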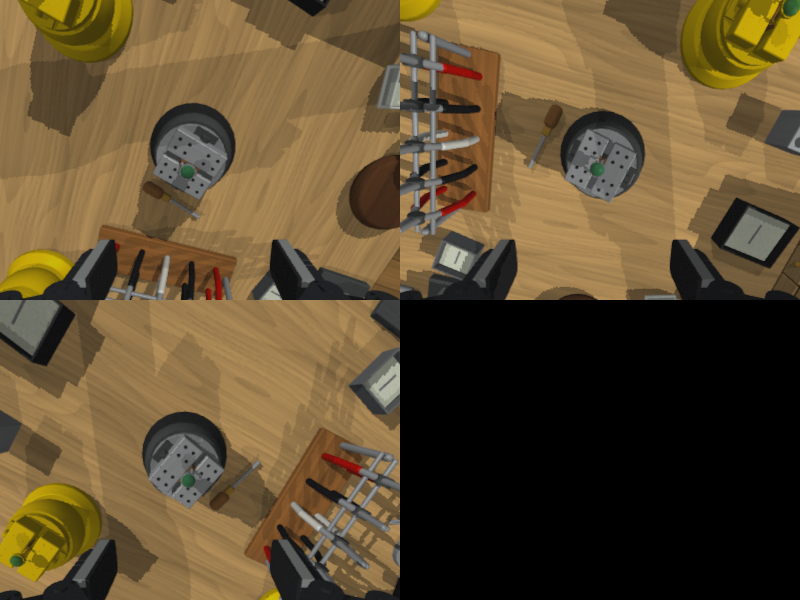

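```bash
python3 - <<'E'
from h import *
from scipy.optimize import least_squares
g=[(243.0465,171.4806),(252.8444,169.0593),(243.8595,180.2479)]
Cs=[];H=[]
a=np.linspace(0,2*np.pi,60)
def sil(C,x,y):
    P=[proj(C,[x+.068*np.cos(t),y+.068*np.sin(t),z]) for t in a for z in(0,.026)]
    return cv2.convexHull(np.float32(P))
def cen(h): M=cv2.moments(h); return np.array([M["m10"]/M["m00"],M["m01"]/M["m00"],np.sqrt(M["m00"])])
for i in range(3):
    d=np.load(f"v{i}.npz"); C=(d["K"],d["R"],d["t"]); Cs.append(C)
    im=cv2.imread(f"pics/v{i}.png"); m=((im.max(2)<75)*255).astype(np.uint8); roi=np.zeros_like(m)
    p=proj(C,[.54,.2,.0]); cv2.circle(roi,tuple(int(v) for v in p),75,255,-1); m&=roi
    m=cv2.morphologyEx(m,cv2.MORPH_OPEN,np.ones((2,2)))
    n,l,st,ce=cv2.connectedComponentsWithStats(m); k=1+np.argmax(st[1:,4])
    H.append(cv2.convexHull(np.argwhere(l==k)[:,::-1].astype(np.int32)))
X=tri(list(zip(Cs,g))); print("stone",X,[proj(C,X)-p for C,p in zip(Cs,g)])
f=lambda v:np.concatenate([(cen(sil(C,*v))-cen(h))[:2] for C,h in zip(Cs,H)])
r=least_squares(f,[.54,.2]); print("vise",r.x,r.fun,[(cen(sil(C,*r.x))[2],cen(h)[2]) for C,h in zip(Cs,H)])
b=np.array([*r.x,.055]); v=X-b; print("len",np.linalg.norm(v),"tilt",np.degrees(np.arccos(v[2]/np.linalg.norm(v))),"az",np.degrees(np.arctan2(v[1],v[0])))
o=[]
for i,(C,h) in enumerate(zip(Cs,H)):
    im=cv2.imread(f"pics/v{i}.png"); cv2.polylines(im,[h],1,(0,0,255),1); cv2.polylines(im,[sil(C,*r.x).astype(int)],1,(0,255,0),1)
    p=proj(C,X).astype(int); im[p[1],p[0]]=255
    o.append(cv2.resize(im[p[1]-65:p[1]+65,p[0]-65:p[0]+65],None,fx=2,fy=2,interpolation=0))
cv2.imwrite("pics/vfit.png",np.hstack(o))
np.save("stone.npy",X); np.save("ball.npy",b)
E
```

```text
stone [0.5319 0.1965 0.1301] [array([-0.0691,  0.0142]), array([-0.0961,  0.0425]), array([-0.1034, -0.0562])]
vise [0.5371 0.213 ] [ 1.1675  2.9969  1.0753  6.2604 -3.3147  6.4175] [(np.float64(79.33908526110955), np.float64(69.55573304911681)), (np.float64(77.7193725765168), np.float64(71.1301623785578)), (np.float64(78.37838587816658), np.float64(64.28063471995279))]
len 0.07701395440909543 tilt 12.927806307167394 az -107.36686691161499
```

View pics/vfit.png

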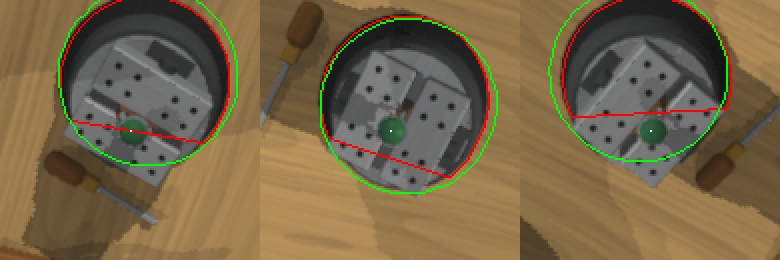

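```bash
python3 - <<'E'
from h import *
from scipy.optimize import least_squares
X=np.load("stone.npy"); a=np.linspace(0,2*np.pi,90); D=[]
for i in range(3):
    d=np.load(f"v{i}.npz"); C=(d["K"],d["R"],d["t"])
    im=cv2.imread(f"pics/v{i}.png"); m=((im.max(2)<75)*255).astype(np.uint8); roi=np.zeros_like(m)
    p=proj(C,[.54,.2,.0]); cv2.circle(roi,tuple(int(v) for v in p),75,255,-1); m&=roi
    m=cv2.morphologyEx(m,cv2.MORPH_OPEN,np.ones((2,2)))
    n,l,st,ce=cv2.connectedComponentsWithStats(m); k=1+np.argmax(st[1:,4])
    D.append((C,cv2.convexHull(np.argwhere(l==k)[:,::-1].astype(np.int32))[:,0].astype(float)))
def sil(C,x,y,r):
    return cv2.convexHull(np.float32([proj(C,[x+r*np.cos(t),y+r*np.sin(t),z]) for t in a for z in(0,.026)]))
def f(v,DD): return np.concatenate([[cv2.pointPolygonTest(sil(C,v[0],v[1],.068),tuple(q),True) for q in h] for C,h in DD])
for DD in (D,D[:1],D[1:2],D[2:]):
    r=least_squares(lambda v:f(v,DD),[.537,.213],loss="soft_l1",f_scale=.7,diff_step=1e-3)
    v=X[:2]-r.x; h=np.hypot(*v); print(r.x,np.median(abs(r.fun)),"tilt",np.degrees(np.arcsin(h/.082)),"az",np.degrees(np.arctan2(v[1],v[0])),"z",.055+np.sqrt(.082**2-h*h))
    if DD is D: R=r.x
v=np.array([*(X[:2]-R),0]); v[2]=np.sqrt(.082**2-v@v)
o=[]
for i,(C,h) in enumerate(D):
    im=cv2.imread(f"pics/v{i}.png"); p=proj(C,X); c=p-65
    M=np.float32([[2,0,-2*c[0]],[0,2,-2*c[1]]]); im=cv2.warpAffine(im,M,(260,260))
    q=lambda P:((np.array(P).reshape(-1,2)-c)*2).astype(np.int32).reshape(-1,1,2)
    cv2.polylines(im,[q(sil(C,*R,.068))],1,(0,255,0),1)
    # turntable plane normal check: circle r46 on the ball-top
    n=v/.082; u=np.cross(n,[1,0,0]);u/=np.linalg.norm(u);w=np.cross(n,u); B=np.array([*R,.055])
    for hh,rr,col in ((.058,.046,(0,0,255)),(.082,.0095,(255,0,255))):
        Q=[proj(C,B+n*hh+rr*(u*np.cos(t)+w*np.sin(t))) for t in a]; cv2.polylines(im,[q(Q)],1,col,1)
    o.append(im)
cv2.imwrite("pics/vfit2.png",np.hstack(o)); np.save("vise.npy",R)
E
```

```text
[0.5352 0.2058] 1.5244075618353092 tilt 6.919125244137931 az -109.35754955796924 z 0.1364028091805552
[0.5362 0.2057] 1.1160095888731747 tilt 7.073577713850644 az -115.09837887726307 z 0.13637588421706037
[0.5362 0.2086] 1.127203088472465 tilt 9.005435461107421 az -109.3239036906155 z 0.1359892266498924
[0.5336 0.2037] 0.49467996217357596 tilt 5.1252141880352795 az -102.98339010276611 z 0.1366721516342202
```

View pics/vfit2.png

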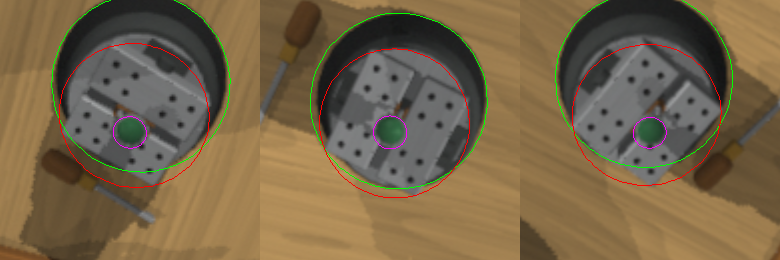

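The fit overlays disagree on pad radius and tilt, so I'll add an oblique view and measure the normal from the jaw corners.

```bash
python3 - <<'E'
from h import *
X=np.array([.532,.1965,.133])
manip.move_ptp([0.54,0.195,0.27],[180,0,110])
d=np.array([np.cos(np.radians(110)),np.sin(np.radians(110)),0]); k=np.cross([0,0,1],d)
for ang in (40,30):
    R=Ro.from_rotvec(k*np.radians(ang))*Ro.from_euler("xyz",[180,0,110],degrees=True)
    P=X-0.10*R.as_matrix()[:,2]
    try: manip.move_l(list(P),0.15,list(R.as_euler("xyz",degrees=True))); break
    except manip.Unreachable: print("unreach",ang)
manip.hold(.3); im,C,s=snap("wrist","v3"); np.savez("v3.npz",K=C[0],R=C[1],t=C[2])
print(ang,s["clock"],s["ee_pos"])
o=[]
for i in range(4):
    z=np.load(f"v{i}.npz"); C=(z["K"],z["R"],z["t"]); c=np.round(proj(C,X-[0,-.005,.02])-[50,38]).astype(int); print(i,c)
    q=cv2.resize(cv2.imread(f"pics/v{i}.png")[c[1]:c[1]+75,c[0]:c[0]+100],None,fx=4,fy=4,interpolation=cv2.INTER_CUBIC); o.append(q)
cv2.imwrite("pics/z.png",np.vstack([np.hstack(o[:2]),np.hstack(o[2:])]))
hsv=cv2.cvtColor(im,cv2.COLOR_BGR2HSV); m=cv2.inRange(hsv,(40,80,40),(85,255,255))
n,l,st,ce=cv2.connectedComponentsWithStats(m); print([(st[k].tolist(),ce[k]) for k in range(1,n) if st[k][4]>15])
E
```

```text
40 9.275 [0.5106 0.2558 0.2105]
0 [195 126]
1 [206 129]
2 [191 136]
3 [200 123]
[([242, 174, 15, 8, 87], array([248.908 , 177.1839])), ([100, 252, 9, 3, 24], array([103.8333, 252.9583]))]
```

View pics/z.png

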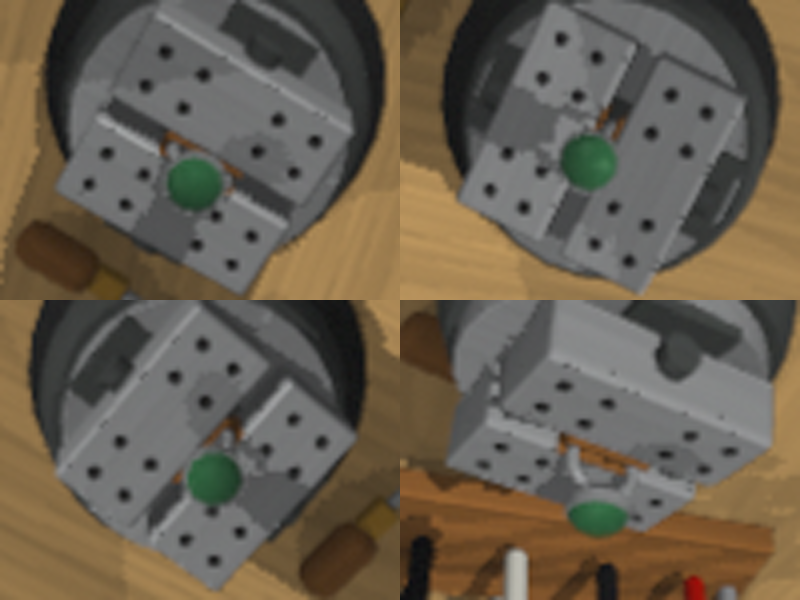

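```bash
cat > fit.py <<'E'
from h import *
from scipy.optimize import least_squares
off=[(195,126),(206,129),(191,136),(200,123)]
Z=[[(158,12),(352,132),(57,187),(245,293)],[(345,100),(240,292),(153,5),(60,200)],[(60,170),(195,8),(215,290),(355,137)],[(150,65),(372,143),(50,165),(250,230)]]
px=np.array([[np.array(z)/4-.375+o for z in zz] for zz,o in zip(Z,off)])
g=np.array([(243.05,171.48),(252.84,169.06),(243.86,180.25),(248.91,177.18)])
Cs=[]
for i in range(4):
    d=np.load(f"v{i}.npz"); Cs.append((d["K"],d["R"],d["t"]))
P=np.array([tri([(Cs[i],px[i,j]) for i in range(4)]) for j in range(4)])
print(P,"sides",[np.linalg.norm(P[a]-P[b]) for a,b in((0,1),(2,3),(0,2),(1,3),(0,3),(1,2))])
c=P.mean(0); n=np.linalg.svd(P-c)[2][2]; n*=np.sign(n[2]); G=tri(list(zip(Cs,g)))
print("rms",np.mean([np.linalg.norm(proj(Cs[i],P[j])-px[i,j]) for i in range(4) for j in range(4)]),"jawc",c,"n",n,"tilt",np.degrees(np.arccos(n[2])),"az",np.degrees(np.arctan2(n[1],n[0])),"stone4",G,"pred",c+.024*n,"ball",c-.058*n)
def model(v,sw):
    x,y,a,b,yaw=v[:5]; R=(Ro.from_rotvec([a,b,0])*Ro.from_euler("z",yaw)).as_matrix(); B=np.array([x,y,.055])
    w,l=(.0395,.035) if sw else (.035,.0395)
    J=[B+R@np.array([sx*w,sy*l,.058]) for sx,sy in((-1,1),(1,1),(-1,-1),(1,-1))]
    return J,B+R@[0,0,.082-.002],B,R
def res(v,sw):
    J,S,_,_=model(v,sw); r=[]
    D=Ro.from_rotvec(v[5:8]).as_matrix()
    for i,(K,R,t) in enumerate(Cs):
        C=(K,D@R,D@t+v[8:11])
        r+=[proj(C,X)-p for X,p in zip(J,px[i])]+[(proj(C,S)-g[i])*1.5]
    return np.concatenate([np.ravel(r)/.7,v[5:8]/.005,v[8:11]/.0015])
e=P[1]-P[0]
for sw in(0,1):
    r=least_squares(res,[.535,.21,0,0,np.arctan2(e[1],e[0])]+[0]*6,args=(sw,),loss="soft_l1")
    J,S,B,R=model(r.x,sw); n=R[:,2]
    print(sw,"cost",r.cost,"ball",B,"stone",B+.082*n,"tilt",np.degrees(np.arccos(n[2])),"az",np.degrees(np.arctan2(n[1],n[0])),"camcorr",r.x[5:])
E
python3 fit.py
```

```text
[[0.5058 0.237  0.1173]
 [0.5717 0.2248 0.1158]
 [0.4937 0.175  0.1071]
 [0.5609 0.1623 0.1064]] sides [np.float64(0.06701504758030885), np.float64(0.0684101822360484), np.float64(0.06407951746922194), np.float64(0.06412965756446777), np.float64(0.09350776850068888), np.float64(0.09296960649948524)]
rms 0.7264986969490848 jawc [0.533  0.1998 0.1116] n [-0.0124 -0.1529  0.9882] tilt 8.82134248060875 az -94.62366047803879 stone4 [0.532  0.1966 0.131 ] pred [0.5327 0.1961 0.1354] ball [0.5338 0.2086 0.0543]
0 cost 78.81353816482036 ball [0.534  0.2137 0.055 ] stone [0.5308 0.1958 0.135 ] tilt 12.813174730299428 az -100.04737716125055 camcorr [ 0.0024  0.0008  0.001   0.0001 -0.0014  0.0293]
1 cost 54.1732812907636 ball [0.5331 0.2089 0.055 ] stone [0.5312 0.1966 0.136 ] tilt 8.756416723451908 az -98.69818651306076 camcorr [ 0.0036  0.0006 -0.0001  0.0003 -0.0022  0.0396]
```

```bash
cat >> fit.py <<'E'
print("---free dims")
def model(v,sw):
    x,y,a,b,yaw=v[:5]; R=(Ro.from_rotvec([a,b,0])*Ro.from_euler("z",yaw)).as_matrix(); B=np.array([x,y,.055]); w,l,c=v[11:14]
    return [B+R@np.array([sx*w,sy*l+c,.058]) for sx,sy in((-1,1),(1,1),(-1,-1),(1,-1))],B+R@[0,0,v[14]],B,R
r=least_squares(res,[.535,.21,0,0,np.arctan2(e[1],e[0])]+[0]*6+[.034,.032,0,.08],args=(0,))
J,S,B,R=model(r.x,0); n=R[:,2]
print("cost",r.cost,"ball",B,"stone",B+.082*n,"n",n,"tilt",np.degrees(np.arccos(n[2])),"az",np.degrees(np.arctan2(n[1],n[0])),r.x[5:])
cov=np.linalg.inv(r.jac.T@r.jac); print("sd",np.sqrt(np.diag(cov))[:4])
np.savez("goal.npz",s=B+.082*n,n=n)
E
python3 fit.py | sed -n '/free/,$p'
```

```text
---free dims
cost 11.638029827728106 ball [0.5339 0.2077 0.055 ] stone [0.532  0.1956 0.1361] n [-0.0235 -0.1469  0.9889] tilt 8.554017966459485 az -99.07526120190104 [ 0.0013  0.0021  0.0017 -0.0003  0.0001 -0.0001  0.0337  0.0319  0.0006
  0.0772]
sd [0.0007 0.0012 0.015  0.0109]
```

```bash
python3 - <<'E'
from h import *
s=manip.get_state(); Rm=Ro.from_euler("xyz",s["tcp_rot"],degrees=True).as_matrix()
manip.move_l(list(s["ee_pos"]-.15*Rm[:,2]),0.3)
manip.move_l([0.52,0.12,0.36],0.3,[180,0,60])
manip.move_l([0.53,-0.27,0.36],0.4,[180,0,25])
manip.move_l([0.53,-0.27,0.22],0.3); manip.hold(.3)
im,C,s=snap("wrist","m0"); np.savez("m0.npz",K=C[0],R=C[1],t=C[2]); print(s["clock"],s["joint_positions"],s["ee_pos"],s["tcp_rot"])
for p in ([.588,-.248,.006],[.463,-.306,.006]): print(proj(C,p))
E
```

```text
13.2667 [ -9.1993  29.5527  46.5475 109.2818 -26.8932  52.4973 -14.5106] [ 0.5306 -0.2702  0.2213] [179.9255  -0.1028  25.0163]
[251.219  117.5046]
[250.7033 206.7435]
```

View pics/m0.png

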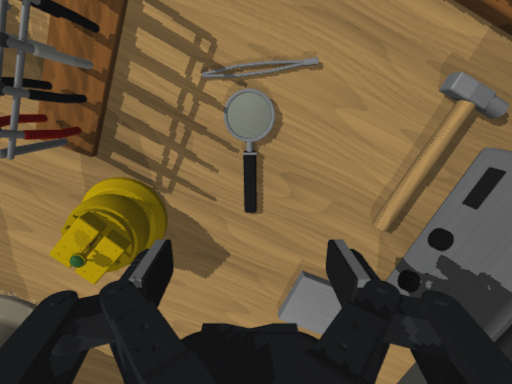

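The wrist view shows the lens frame centred near (249.5,115.5) and the black handle running from (250,153) to (251,213). Both are clear of the tweezers and the yellow look-alike.

```bash
python3 - <<'E'
from h import *
d=np.load("m0.npz"); C=(d["K"],d["R"],d["t"]); im=cv2.imread("pics/m0.png")
m=(im.max(2)<50)[145:222,235:268]; pts=np.argwhere(m)[:,::-1]+[235,145]
print(len(pts),pts.min(0),pts.max(0))
W=np.array([atz(C,p,.012)[:2] for p in pts]); c=W.mean(0); u=np.linalg.svd(W-c,full_matrices=False)[2][0]; u*=np.sign(u[0])
q=(W-c)@u; v=(W-c)@[-u[1],u[0]]; a,b=np.percentile(q,[.5,99.5]); print("handle len",b-a,"width",np.ptp(v),"ang",np.degrees(np.arctan2(u[1],u[0])))
L=atz(C,(249.5,115.5),.010)[:2]; mid=c+u*(a+b)/2
print("lens",L,"lens-from-mid",L-mid,np.linalg.norm(L-mid),"perp",(L-mid)@[-u[1],u[0]],"origin by handle",mid+.1*u)
dl=L-mid; print("ang lens-mid",np.degrees(np.arctan2(dl[1],dl[0])))
print("lens dia",np.linalg.norm(atz(C,(224,115.5),.01)-atz(C,(275,115.5),.01)))
E
```

```text
692 [244 150] [256 212]
handle len 0.09616105195411959 width 0.018521450300992382 ang 26.32667555903598
lens [ 0.5896 -0.2445] lens-from-mid [0.089  0.0423] 0.09853267287857295 perp -0.0015591587867980622 origin by handle [ 0.5902 -0.2424]
ang lens-mid 25.420002229916953
lens dia 0.07264012638620122
```

```bash
python3 - <<'E'
from h import *
O=np.array([.590,-.2437]); a=np.radians(25.8); u=np.array([np.cos(a),np.sin(a)]); g=O-.076*u
o=[180,0,25.8]
manip.move_l([*g,.10],0.25,o); 
st=manip.move_l([*g,.004],0.1,force_limit=15); print("contact",st,manip.get_state()["ee_pos"])
manip.set_gripper(0.0); s=manip.get_state(); print(s["opening"],s["gripper_force"],s["ee_pos"],s["wrist_force"])
manip.move_l([*g,.12],0.1); manip.hold(.4)
im,C,s=snap("wrist","m1"); np.savez("m1.npz",K=C[0],R=C[1],t=C[2]); print(s["clock"],s["opening"],s["gripper_force"],s["ee_pos"],s["tcp_rot"],s["wrist_force"],s["wrist_torque"])
T=lambda p:s["ee_pos"]+Ro.from_euler("xyz",s["tcp_rot"],degrees=True).apply(p)
print([proj(C,T(p)) for p in ([.076,0,-.002],[.076-.037,0,-.002],[.076+.037,0,-.002],[.076,.037,-.002],[.076,-.037,-.002])])
cv2.imwrite("pics/m1c.png",cv2.resize(im[60:260,120:380],None,fx=2.5,fy=2.5,interpolation=cv2.INTER_CUBIC))
E
```

```text
contact False [ 0.5219 -0.277   0.0045]
-0.00023794875646292326 0.0 [ 0.5215 -0.2768  0.004 ] [0.1606 0.704  0.3898]
17.5333 4.2738584858920384e-05 0.0 [ 0.5215 -0.2768  0.1199] [-179.9961    0.0113   25.7924] [ 0.8692 -0.3382  0.6848] [-0.029  -0.0782 -0.0076]
[array([248.0153, 108.4213]), array([248.008 , 164.7417]), array([248.0237,  44.1383]), array([305.3825, 108.5086]), array([190.6209, 108.3339])]
```

View pics/m1c.png

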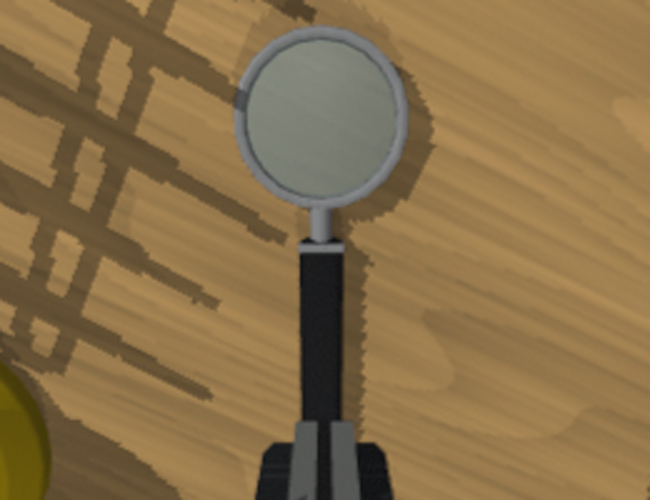

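```bash
python3 - <<'E'
from h import *
d=np.load("m1.npz"); C=(d["K"],d["R"],d["t"]); print("expected px",proj(C,[.590,-.2437,.01]))
p=(120+322/2.5,60+117/2.5); print("lens now",atz(C,p,.01),"handle start",atz(C,(120+321/2.5,60+248/2.5),.012))
print("finger gap px -> ", proj(C,manip.get_state()["ee_pos"]))
s=manip.get_state(); print(s["ee_pos"],s["clock"])
im,Ct,_=snap("top","t1"); im2,_,_=snap("scene","s1")
a=cv2.resize(im[130:270,220:390],None,fx=3,fy=3); 
b=cv2.resize(im2[120:260,110:230],None,fx=3,fy=3); cv2.imwrite("pics/ts1.png",np.hstack([a[:420,:420],b[:420,:360]]))
E
```

```text
expected px [248.3626 107.0408]
lens now [ 0.5904 -0.244   0.01  ] handle start [ 0.5407 -0.2676  0.012 ]
finger gap px ->  [247.9871 215.9687]
[ 0.5215 -0.2768  0.1199] 17.5833
```

View pics/ts1.png

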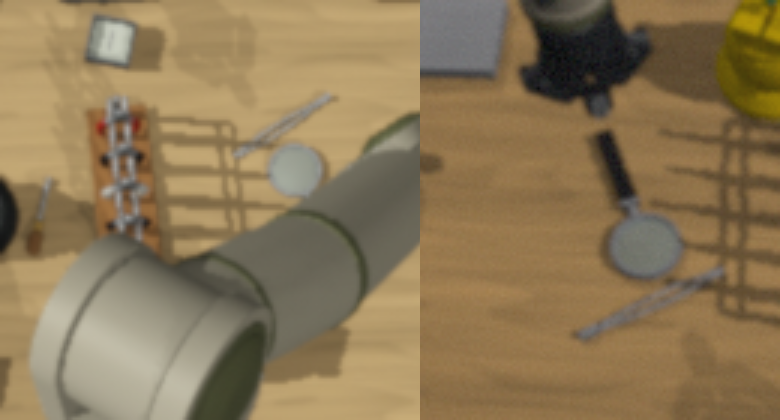

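```bash
python3 - <<'E'
from h import *
S=cam("scene"); s=manip.get_state(); print(proj(S,s["ee_pos"]), [proj(S,s["ee_pos"]+[0,0,d]) for d in (.02,.04)])
C=cam("wrist",s); R=Ro.from_euler("xyz",s["tcp_rot"],degrees=True)
for d in (0,-.01,-.02,-.03): print(d,[proj(C,s["ee_pos"]+R.apply([x,0,d])) for x in (.011,-.011)])
print(s["joint_positions"])
im=cv2.imread("pics/scene0.png")
E
```

```text
[171.7399 163.4106] [array([170.7117, 159.8617]), array([169.6585, 156.226 ])]
0 [array([248.0127, 201.9668]), array([248.0088, 229.4251])]
-0.01 [array([247.9626, 206.9977]), array([247.9603, 235.6535])]
-0.02 [array([247.907 , 212.5796]), array([247.9067, 242.5386])]
-0.03 [array([247.845 , 218.8083]), array([247.847 , 250.1903])]
[ -3.1463  35.7273  39.4459 115.0606 -34.2722  41.2086  -6.4649]
```

The fingers closed fully and the magnifier hasn't moved. Both cameras suggest the fingertips sit higher than the reported TCP, so I'll touch clear bench with a force limit to get the real tip height.

```bash
python3 - <<'E'
from h import *
p=[.541,-.325]
manip.move_l([*p,.06],0.25,[180,0,25.8])
try:
    st=manip.move_l([*p,-.045],0.06,force_limit=6)
except manip.Unreachable as e: print("unreach",e); st=manip.move_l([*p,.0],0.06,force_limit=6)
s=manip.get_state(); print(st,s["ee_pos"],s["wrist_force"],s["opening"],s["clock"])
manip.move_l([*p,.06],0.25); print(manip.get_state()["wrist_force"])
E
```

```text
True [ 0.5409 -0.325  -0.039 ] [-0.1825  1.037   9.6173] -9.840206105246018e-05 19.6417
[-0.673   0.3954 -0.3383]
```

The real fingertips are about 38 mm short of the reported TCP: the touch came at reported z = -0.039, and both cameras agree. I'll regrip with that offset.

```bash
python3 - <<'E'
from h import *
O=np.array([.590,-.2437]); a=np.radians(25.8); u=np.array([np.cos(a),np.sin(a)]); g=O-.078*u
manip.set_gripper(0.06)
manip.move_l([*g,.04],0.25,[180,0,25.8])
st=manip.move_l([*g,-.0355],0.08,force_limit=12); print("contact",st,manip.get_state()["ee_pos"])
manip.set_gripper(0.0); s=manip.get_state(); print(s["opening"],s["gripper_force"],s["ee_pos"],s["wrist_force"])
if s["opening"]>.01:
    manip.move_l([*g,.06],0.1); manip.hold(.4)
    im,C,s=snap("wrist","m2"); np.savez("m2.npz",K=C[0],R=C[1],t=C[2]); print(s["clock"],s["opening"],s["gripper_force"],s["ee_pos"],s["tcp_rot"],s["wrist_force"],s["wrist_torque"])
    T=lambda p:s["ee_pos"]+Ro.from_euler("xyz",s["tcp_rot"],degrees=True).apply(p)
    Q=np.array([proj(C,T([.078+.037*np.cos(t),.037*np.sin(t),-.0415-.006])) for t in np.linspace(0,6.28,40)]); print(Q.min(0),Q.max(0))
    v=im.copy(); cv2.polylines(v,[Q.astype(np.int32).reshape(-1,1,2)],1,(0,0,255),1)
    cv2.imwrite("pics/m2c.png",cv2.resize(v[0:270,100:400],None,fx=2,fy=2,interpolation=cv2.INTER_CUBIC))
E
```

```text
contact False [ 0.52   -0.2778 -0.0351]
0.018290570706974006 58.899933099746704 [ 0.52   -0.2776 -0.0349] [-1.0164  0.6184  5.6058]
24.2167 0.01821696570445181 58.662477135658264 [ 0.5197 -0.2777  0.0598] [-179.9894    0.0128   25.7932] [ 0.1778 -0.1711 -0.3858] [-0.0406  0.0253  0.0239]
[170.1914  16.2339] [325.1229 179.4228]
```

```bash
cat > lens.py <<'E'
from h import *
from scipy.optimize import least_squares
def lens(im,C,s,mask=None):
    hsv=cv2.cvtColor(im,cv2.COLOR_BGR2HSV); m=((hsv[...,1]<70)&(hsv[...,2]>70)).astype(np.uint8)*255
    m=cv2.morphologyEx(m,cv2.MORPH_OPEN,cv2.getStructuringElement(cv2.MORPH_ELLIPSE,(25,25)))
    n,l,st,ce=cv2.connectedComponentsWithStats(m); k=[k for k in range(1,n)]
    return [(st[j].tolist(),ce[j]) for j in k],l
E
python3 - <<'E'
from lens import *
d=np.load("m2.npz"); C=(d["K"],d["R"],d["t"]); im=cv2.imread("pics/m2.png")
r,l=lens(im,C,None); print(r)
m=(im.max(2)<50)[:,:]; 
print(proj(C,[0,0,0])[0]*0, [ (y,np.flatnonzero(m[y,200:300])[[0,-1]]+200) for y in range(170,260,12) if m[y,200:300].any()])
E
```

```text
[([185, 36, 139, 148, 15165], array([253.6758, 106.695 ]))]
-0.0 [(206, array([234, 263])), (218, array([233, 265])), (230, array([231, 267])), (242, array([209, 289])), (254, array([205, 293]))]
```

```bash
python3 - <<'E'
from lens import *
im,S,s=snap("scene","s2"); t0,Tc,_=snap("top","t2")
T=lambda p:s["ee_pos"]+Ro.from_euler("xyz",s["tcp_rot"],degrees=True).apply(p)
circ=np.array([T([.078+.037*np.cos(t),.037*np.sin(t),-.0415]) for t in np.linspace(0,6.28,60)])
def crop(im,C,z,w,h,draw):
    c=proj(C,T([.05,0,-.0415])); o=np.round(c-[w/2/z,h/2/z]); M=np.float32([[z,0,-z*o[0]],[0,z,-z*o[1]]])
    v=cv2.warpAffine(im,M,(w,h),flags=cv2.INTER_CUBIC); print(o)
    if draw:
        q=((np.array([proj(C,p) for p in circ])-o)*z).astype(np.int32).reshape(-1,1,2); cv2.polylines(v,[q[::1]],1,(0,0,255),1)
    return v
d=np.load("m2.npz"); C=(d["K"],d["R"],d["t"])
A=crop(cv2.imread("pics/m2.png"),C,1.8,400,600,1)
B=np.vstack([crop(im,S,4,400,300,1),crop(t0,Tc,4,400,300,1)])
cv2.imwrite("pics/m2v.png",np.hstack([A,B]))
E
```

```text
[137.  -6.]
[128. 142.]
[275. 152.]
```

View pics/m2v.png

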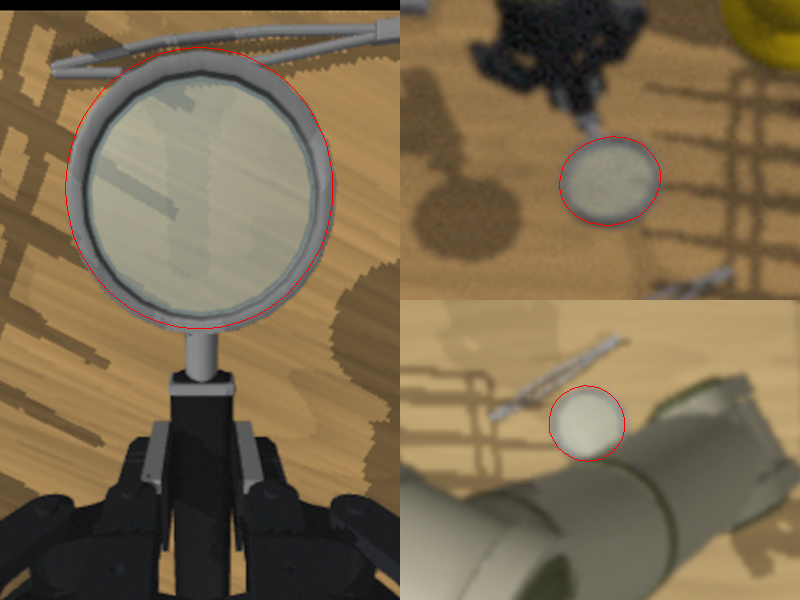

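The grip is confirmed: opening 18.2 mm, 59 N. The predicted lens circle matches the wrist, scene and top views to about 1 mm, with no droop. Carrying it over now.

```bash
cat > carry.py <<'E'
from h import *
G=np.load("goal.npz"); S,n=G["s"],G["n"]; L=np.array([.077,.0007,-.0415])
def pose(h,phi):
    x=np.array([np.cos(phi),np.sin(phi),0]); z=-n; x=x-z*(x@z); x/=np.linalg.norm(x); R=np.column_stack([x,np.cross(z,x),z])
    return list(S+n*h-R@L),list(Ro.from_matrix(R).as_euler("xyz",degrees=True))
E
python3 - <<'E'
from carry import *
s=manip.get_state()
for p in (20,10,30):
    ok=[manip.solve_ik(*pose(h,np.radians(p))) for h in (.027,.12)]; print(p,ok)
    if all(o is not None for o in ok): break
phi=np.radians(p)
g=s["ee_pos"]
manip.move_l([g[0],g[1],.30],0.2)
P,o=pose(.12,phi); print(P,o)
manip.move_l([P[0],P[1],.32],0.18,o)
s=manip.get_state(); print(s["clock"],s["opening"],s["gripper_force"],s["ee_pos"],s["tcp_rot"],s["joint_positions"])
manip.hold(.3); im,C,s=snap("wrist","w3"); np.savez("w3.npz",K=C[0],R=C[1],t=C[2])
np.save("phi.npy",phi)
E
```

```text
20 [array([-47.4575,  28.481 ,  36.7765, 130.7124, -50.338 ,  32.4729,
       -40.2229]), array([-55.765 ,  20.1015,  47.6864, 126.1649, -34.9281,  42.5775,
       -53.9014])]
[np.float64(0.4574712540036552), np.float64(0.15917153371554027), np.float64(0.20828758996690486)] [np.float64(-172.49142350955984), np.float64(-4.109663230257072), np.float64(19.45880717103816)]
28.3167 0.017923566380874223 58.677669167518616 [0.4576 0.1586 0.32  ] [-172.4974   -4.1092   19.4083] [-63.3971   9.8822  51.7132 117.4568 -19.3414  54.7586 -71.6267]
```

```bash
python3 - <<'E'
from carry import *
phi=float(np.load("phi.npy"))
A=cv2.imread("pics/m2.png"); t=A[176:220,226:270]
def slip(B):
    r=cv2.matchTemplate(B[150:250,200:300],t,cv2.TM_CCOEFF_NORMED); _,v,_,p=cv2.minMaxLoc(r); return v,(p[0]+200-226,p[1]+150-176)
print("slip",slip(cv2.imread("pics/w3.png")))
for i,(h,vel) in enumerate(((.12,.15),(.055,.1))):
    P,o=pose(h,phi); print(manip.move_l(P,vel,o,force_limit=10))
manip.hold(.3); im,C,s=snap("wrist","w4"); print(s["clock"],s["ee_pos"],np.array(P),slip(im))
hsv=cv2.cvtColor(im,cv2.COLOR_BGR2HSV); m=cv2.inRange(hsv,(38,50,30),(88,255,255)); k,l,st,ce=cv2.connectedComponentsWithStats(m)
print("green",[(st[j].tolist(),ce[j]) for j in range(1,k) if st[j][4]>15],"pred",proj(C,S-.002*n), "lens ctr",proj(C,S+n*.055))
E
```

```text
slip (0.9282075762748718, (0, 0))
False
False
30.6583 [0.4592 0.1688 0.1444] [0.459  0.1687 0.144 ] (0.9790375828742981, (0, 0))
green [([238, 96, 23, 23, 401], array([249.207 , 107.1222])), ([29, 262, 16, 16, 182], array([ 36.8791, 269.7253]))] pred [249.1572 106.9725] lens ctr [249.1864 107.6721]
```

No slip, and the stone seen through the lens is at (249.2,107.1) against a prediction of (249.2,107.0). Making the final approach.

```bash
python3 - <<'E'
from carry import *
phi=float(np.load("phi.npy"))
P,o=pose(.027,phi); st=manip.move_l(P,.03,o,force_limit=8); manip.hold(.8)
im,C,s=snap("wrist","w5"); e=s["ee_pos"]-P
hsv=cv2.cvtColor(im,cv2.COLOR_BGR2HSV); m=cv2.inRange(hsv,(38,50,30),(88,255,255)); k,l,sta,ce=cv2.connectedComponentsWithStats(m)
g=[(sta[j].tolist(),ce[j]) for j in range(1,k) if sta[j][4]>100]
print(st,s["clock"],e,s["tcp_rot"],o,s["opening"],s["gripper_force"],s["wrist_force"],np.abs(s["qvel"]).max()); print(g,proj(C,S-.002*n))
t=cv2.imread("pics/m2.png")[176:220,226:270]; r=cv2.matchTemplate(im[150:250,200:300],t,cv2.TM_CCOEFF_NORMED); q=cv2.minMaxLoc(r); print("slip",q[1],np.array(q[3])-26)
if not st and np.linalg.norm(e)<.003 and s["gripper_force"]>20 and np.abs(np.array(q[3])-26).max()<=2: print(manip.job_done())
E
```

```text
False 32.5917 [ 0. -0.  0.] [-172.4909   -4.111    19.4577] [np.float64(-172.49142350955984), np.float64(-4.109663230257072), np.float64(19.45880717103816)] 0.01790685385882786 58.68593215942383 [-0.5318 -0.0813 -1.5124] 0.03646851143439492
[([236, 94, 27, 27, 547], array([248.9214, 107.0896])), ([3, 281, 18, 17, 240], array([ 11.0958, 289.6083]))] [248.9387 106.9445]
slip 0.9823858737945557 [0 0]
the job is handed in; nothing more can be done
None
```

I handed the job in at 32.6 s with the magnifier held by its handle and steady, about 21 mm above the stone, lens centred on it and slanted about 8.6° to match; my own checks agree, but the handover returned no verdict.

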